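# Lock the bayonet lid onto the glaze mill jar

## Task

Close the loaded glaze mill jar: take the lid by its black bar, set it square into the jar's steel collar with its three brass lugs down through the three gaps, and turn it clockwise, letting the ramps draw it down onto the red gasket. Feel for where they first bite and go on about 10 degrees, a 2 mm draw, to hand-tight: looser leaks and much tighter crushes the gasket. Never force or jam it, let go at the end, and leave everything else on the bench where it stands.

Things in the scene. Friction and masses are not known exactly. Their poses are not given: they have to be found in the camera images.
- jar: white porcelain mill jar, 148 mm across, clamped in a round stand (196 mm across) and immovable; steel bayonet collar round its mouth, 140 mm across, flat top 175 mm above the bench. Origin: on the bench below the jar's axis, z up. Inside the collar three inward lips (53.5 to 64 mm radius) are parted by three gaps, 28 degrees wide, centred at 0, 120 and 240 degrees from x, a red mark at each
- jar_mouth (a point): on the jar's axis at the collar's flat top; axes as the jar's. Clockwise (seen from above) from each gap the lip's underside falls 11 mm per radian, drawing the lid down against the red rubber gasket ring (pushes back 5 N per mm). Gaskets are thick or worn thin, which is not measured: the ramps bite at 17 to 54 degrees of turn past the gap's centre, the solid stop at 76 is far beyond
- lid_grip (a point): centre of the lid's black bar handle: 110 mm long (x), 16 mm wide, 24 mm tall, z up, on a central stem; pinch it across its middle from above. 64 mm above the bench while the lid stands there. Resting in the collar with the lugs in the gaps it is 28 to 36 mm above the collar's top; lugs up on the lips: 50 mm. A hand that does not follow the lid down as the ramps draw it feels a strong downward pull
- lid: the same lid, 0.27 to 0.49 kg; origin 64 mm below lid_grip, under its tapered plug (76 mm across, 12 mm tall). Above the plug a steel disc, 102 mm across, 12 mm thick, 2.5 mm play to the lips all round. Three brass lugs, 8 mm thick, 18 mm above the origin, stick out to 60 mm radius at 0, 120 and 240 degrees from x. Hand-tight, they bear on the ramps with about 10 N in all; turning then takes about 0.4 N m
- teacup: bystander: celadon teacup, 68 mm across, 50 mm tall, origin under its centre
- bud_vase: bystander: small celadon vase, 68 mm across, 115 mm tall, origin under its centre
- glaze_jar: bystander: glaze sample jar with a blue cap, 60 mm across, 85 mm tall, origin under its centre
- brush: bystander: brush lying on the bench, its origin near its middle
- spatula: bystander: spatula lying on the bench, its origin near its middle
- bowl: bystander: celadon bowl, 104 mm across, 45 mm tall, origin under its centre
- teapot: bystander: small celadon teapot, 100 mm across without spout and handle, 79 mm tall, origin under its centre

How it is judged:
By the outcome, as a careful person would: the job done as asked, in the order asked, and still so for the second after the job is handed in, with the robot touching nothing.
It also fails if it takes over 67 s, if anything falls off the work surface, if the arm or the gripper's body presses on something with over 40 N, if the wrist force passes 120 N, or if a joint passes its speed limit or range.

## Robot

A 6-joint arm with a two-finger parallel gripper is mounted at the origin on the work surface. World frame = base frame: x ahead of the robot, y to its left, z up, the work surface at z = 0. Lengths are in m, angles in degrees, forces in N, time in s.
With the tool pointing down it reaches from about 0.4 to 0.825 m from the base axis. Payload 7 kg.
Tool frame: the origin (TCP) lies on the centre line of the jaws, within the pads' length; the fingertips stand r.tip_reach ahead of it and the grasp point (between the pads) is the TCP (r.tip_reach is the distance from the TCP to the fingertips, in m); z points along the fingers, y is the line along which they close (so a half turn about z gives the same grasp; the last joint's range is limited). The gripper opens to 88 mm and grips with 3 to 60 N. Pads are 19 mm wide; open, the fingers measure 130 mm over their backs; the gripper's body (78 mm by 193 mm) begins 47 mm behind the grasp point.
Start: joints at [-49.612, 20.546, 0.682, 0, -70.136, -16.507], TCP at [0.273, -0.617, 0.223] pointing down, gripper open.
Joint ranges: [-176.03, 176.03], [-82.01, 121.73], [-58.28, 71.71], [-173.87, 95.51], [-174.79, -0.11], [-173.66, 173.66]. Speed limits (degrees/s): [136.94, 136.94, 172.46, 180, 180, 180].

## Interface

Orientations are given as [roll, pitch, yaw] about the fixed x, y, z axes, in that order (R = Rz(yaw) Ry(pitch) Rx(roll)).
In Python, from plant import sensors, cams, r gives the robot as it stands.
- The arm moves only by the tool drive_tool, never from a script. Its argument "rows" is a list of rows, each an object of numbers: "fingers": the gripper's target within -1 to 1 (fully open at 1, half-way at 0, shut at -1); "x", "y", "z": the shift along the tool's x, y, z in m; "spin": the turn about the tool's z in rad. A call has 1 to 10 rows; each row is the pose to reach, as a shift and turn from the pose commanded when the call began, along the tool's axes at that moment; what a row does not reach only later rows make up. A row lasts 1/8 s, in which the tool goes at most 62.5 mm and 10.7 degrees, less where a joint would pass 70% of its speed; a pose out of reach is approached as far as the arm can. A call with a gripper value outside its range is refused whole. The fingers move at their own pace and stop on an object; "newtons" is the grip in N (left out, the last holds). Time passes only in rows, so rows that repeat a pose let the fingers close. It gives the time, the measured TCP pose, the force, the opening and the grip force at its end, in the units of the state.
- sensors.get_state(): the state, without advancing time (a new reading comes with each control period).
- cams.capture(name): name is "scene" or "side" or "wrist"; returns a dict with "pixels" (420x560x3 uint8, red, green, blue), "intrinsics" (3x3 intrinsics, pixels), "eye" and "orientation" of the camera in the world; the wrist camera has in their place "T_tool_cam" (4x4, takes a point from camera to tool coordinates, whose origin is the TCP and whose axes are the flange's). Camera axes: x right, y up, looking along -z (the intrinsics and any distortion apply to the point x, -y, -z); pixel columns grow to the right and rows downward; lengths in m; the calibration is good to about 2 mm. A picture is of the moment at which its call begins: read the wrist's pose just before it. There is no depth.
- r.close_job(): hands the job in; it is judged then, once.
The state is a dict: "time_s": time; "joints": joint angles; "qd": joint speeds; "joint_torque": joint torques, N m; "tcp_pos": TCP position; "eef_rot": TCP orientation; "contact_force": force on the tool from outside, world axes, zero at the start; "moment": the same for the moment, N m; "gripper_width": finger opening in m; "gripper_force": force on a finger pad.
Only numpy, scipy, OpenCV 4.12 (cv2) and the standard library are available. Lean on these libraries where they do the work, as an engineer would, in place of code of your own. Each camera call takes 0.05 s, during which the arm holds its last target. There are 200 camera calls.

## Working session

There is one attempt and no reset: what is moved stays moved. The work goes in short steps, Python scripts to look and compute and a tool call to move; the robot and the scene stay as the last step left them, time stands still between calls to the robot, and variables do not carry over. Pictures are saved under pics/ and viewed, at most 10 in all, crops included, and the job is handed in when it is done.

Besides the shell and the picture viewer there is one more tool, called as a command line: name --argument value ..., lists and objects as JSON in quotes. drive_tool: Moves the arm, as the interface text tells. Its arguments: {"type":"object","properties":{"rows":{"type":"array"},"newtons":{"type":"number"}},"required":["rows"]}

```bash
mkdir -p pics; ls; python3 - <<'E'
from plant import sensors, cams, r
import cv2,numpy as np
s=sensors.get_state(); print(s, r.tip_reach)
ims=[]
for n in ["scene","side"]:
    c=cams.capture(n); print(n,c["intrinsics"],c["eye"],c["orientation"],[k for k in c])
    cv2.imwrite(f"pics/{n}0.png",c["pixels"][:,:,::-1])
c=cams.capture("wrist"); print(c["T_tool_cam"],c["intrinsics"])
cv2.imwrite("pics/wrist0.png",c["pixels"][:,:,::-1])
E
```

```text
pics
{'time_s': 0.0, 'joints': array([-4.96132987e+01,  2.05903631e+01,  6.32375419e-01, -1.96623038e-02,
       -7.01360085e+01, -1.65080901e+01]), 'qd': array([ 0.07867482, -0.03322543, -0.04435753, -0.0458154 , -0.07857704,
        0.18828503]), 'joint_torque': array([ 2.88853098e-04, -5.82727432e+01,  2.93063396e+01,  6.99750647e+00,
        7.05208411e-03, -1.69954874e-04]), 'tcp_pos': array([ 0.27301562, -0.61676687,  0.22242562]), 'eef_rot': array([ 1.79904626e+02, -8.98975274e-03, -1.56128078e+02]), 'contact_force': array([-0.07740654,  0.63719113,  0.22599518]), 'moment': array([-0.01522749,  0.04707934, -0.02202241]), 'gripper_force': 0.0, 'gripper_width': 0.08769419028937527} 0.019
scene [[538.21151643   0.         268.64010371]
 [  0.         538.21151643 211.40947769]
 [  0.           0.           1.        ]] [ 1.3190239  -0.75688602  1.22255673] [43.84179561 -0.20147568 44.79160621] ['pixels', 'intrinsics', 'eye', 'orientation']
side [[490.96013708   0.         280.12725431]
 [  0.         490.96013708 208.7588159 ]
 [  0.           0.           1.        ]] [-0.1061185   0.86059634  1.07582161] [  48.76405606    0.99913876 -142.38021588] ['pixels', 'intrinsics', 'eye', 'orientation']
[[-5.99310921e-05  9.57881374e-01  2.87164186e-01  7.80138359e-02]
 [ 9.99999792e-01 -1.27055772e-04  6.32514242e-04  4.25667817e-04]
 [ 6.42359478e-04  2.87164164e-01 -9.57881167e-01 -1.61443877e-01]
 [ 0.00000000e+00  0.00000000e+00  0.00000000e+00  1.00000000e+00]] [[310.52037834   0.         285.06934387]
 [  0.         310.52037834 205.60247842]
 [  0.           0.           1.        ]]
```

View pics/scene0.png

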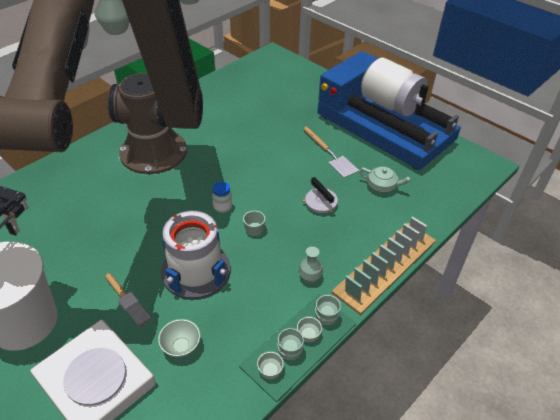

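View pics/side0.png

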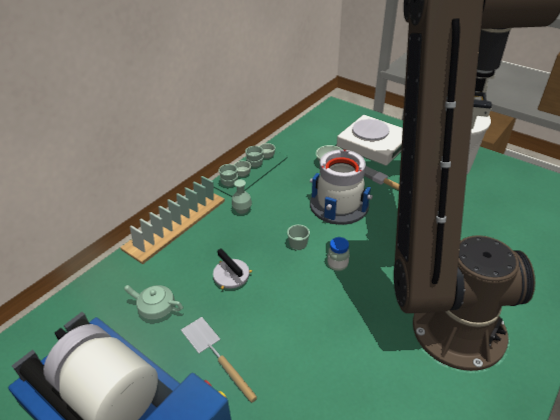

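Scene view: lid bar at about (322,190), jar mouth at about (192,232). Side view: bar at (230,263), mouth at (342,166).

```bash
cat > h.py <<'E'
import numpy as np, cv2
from scipy.spatial.transform import Rotation as R
from plant import sensors, cams, r
def rot(e): return R.from_euler('xyz',e,degrees=True).as_matrix()
def cam(name):
    s=sensors.get_state(); c=cams.capture(name); K=c["intrinsics"]
    if name=="wrist":
        T=np.eye(4);T[:3,:3]=rot(s["eef_rot"]);T[:3,3]=s["tcp_pos"];T=T@c["T_tool_cam"]
        return c["pixels"],K,T[:3,3],T[:3,:3]
    return c["pixels"],K,c["eye"],rot(c["orientation"])
def onplane(C,uv,z):
    _,K,e,M=C; uv=np.atleast_2d(uv).astype(float)
    d=np.c_[(uv[:,0]-K[0,2])/K[0,0],-(uv[:,1]-K[1,2])/K[1,1],-np.ones(len(uv))]@M.T
    return e+d*((z-e[2])/d[:,2])[:,None]
def proj(C,P):
    _,K,e,M=C; q=(np.atleast_2d(P)-e)@M
    return np.c_[K[0,0]*q[:,0]/-q[:,2]+K[0,2],K[1,1]*q[:,1]/q[:,2]+K[1,2]]
def shift(p,yaw=None):   # world target -> tool shift, spin(rad)
    s=sensors.get_state();M=rot(s["eef_rot"])
    print("tool shift",(M.T@(np.array(p)-s["tcp_pos"])).round(4),"eef",s["eef_rot"].round(2),s["tcp_pos"].round(4))
    if yaw is not None: print("yaw diff",(yaw-s["eef_rot"][2]+180)%360-180)
def save(C,n): cv2.imwrite(n,np.ascontiguousarray(C[0][:,:,::-1]))
E
python3 - <<'E'
from h import *
S=cam("scene");D=cam("side")
print("lid",onplane(S,(322,190),.064),onplane(D,(230,263),.064))
print("bar ends",onplane(S,[(312,181),(332,199)],.072)[:,:2])
print("mouth",onplane(S,(192,233),.175),onplane(D,(342,167),.175))
for n,a,b,z in [("cup",(255,225),(298,238),.025),("vase",(312,262),(241,200),.05),("glaze",(222,197),(339,252),.04)]: print(n,onplane(S,a,z),onplane(D,b,z))
shift([.64,0,.25])
E
```

```text
lid [[0.59026836 0.21811491 0.064     ]] [[0.58500379 0.22133489 0.064     ]]
bar ends [[0.54643775 0.2200443 ]
 [0.64256647 0.20300354]]
mouth [[ 0.52685069 -0.23618226  0.175     ]] [[ 0.49966203 -0.21113728  0.175     ]]
cup [[ 0.52265692 -0.00703442  0.025     ]] [[ 0.51434667 -0.00346655  0.025     ]]
vase [[ 0.75054302 -0.00783038  0.05      ]] [[ 0.75090946 -0.01426031  0.05      ]]
glaze [[ 0.3747495  -0.00671956  0.04      ]] [[ 0.37613815 -0.0153762   0.04      ]]
tool shift [-0.5852  0.4157 -0.0268] eef [ 1.7995e+02 -1.0000e-02 -1.5612e+02] [ 0.2732 -0.617   0.2229]
```

drive_tool --rows '[{"z": -0.05},{"x": -0.02,"y": 0.01,"z": -0.1},{"x": -0.08,"y": 0.05,"z": -0.1},{"x": -0.13,"y": 0.09,"z": -0.1},{"x": -0.18,"y": 0.12,"z": -0.1},{"x": -0.23,"y": 0.16,"z": -0.1},{"x": -0.28,"y": 0.19,"z": -0.1},{"x": -0.33,"y": 0.23,"z": -0.1},{"x": -0.38,"y": 0.26,"z": -0.1},{"x": -0.38,"y": 0.26,"z": -0.1}]'

```text
invalid input
```

```bash
python3 - <<'E'
from h import *
s=sensors.get_state();print(s["time_s"],s["tcp_pos"],s["eef_rot"],s["joints"],s["contact_force"])
C=cam("wrist");save(C,"pics/w1.png")
np.savez("w1.npz",p=C[0],K=C[1],e=C[2],M=C[3])
E
```

```text
0.25 [ 0.27315805 -0.61702596  0.22290325] [ 1.79954153e+02 -5.80753018e-03 -1.56121718e+02] [-4.96120561e+01  2.05715686e+01  6.62455421e-01 -7.93243758e-03
 -7.01364939e+01 -1.65069661e+01] [-0.28028113 -0.62851601 -0.28111955]
```

View pics/w1.png

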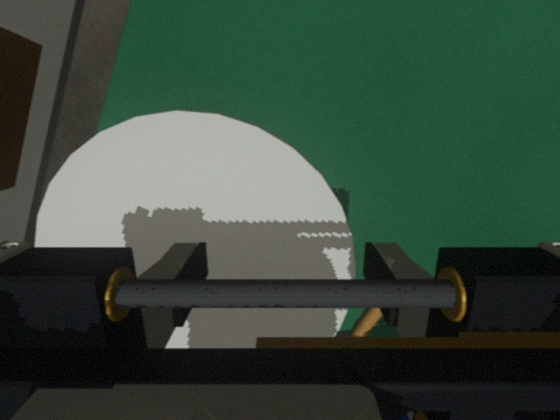

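The move was refused, so I'll give all keys in each row. The gripper hides the lower half of the wrist view, so I'll stand off along tool x.

drive_tool --rows '[{"fingers": 1,"x": 0,"y": 0,"z": -0.05,"spin": 0},{"fingers": 1,"x": -0.03,"y": 0.02,"z": -0.1,"spin": 0},{"fingers": 1,"x": -0.08,"y": 0.05,"z": -0.1,"spin": 0},{"fingers": 1,"x": -0.14,"y": 0.08,"z": -0.1,"spin": 0},{"fingers": 1,"x": -0.19,"y": 0.11,"z": -0.1,"spin": 0},{"fingers": 1,"x": -0.25,"y": 0.14,"z": -0.1,"spin": 0},{"fingers": 1,"x": -0.3,"y": 0.17,"z": -0.1,"spin": 0},{"fingers": 1,"x": -0.36,"y": 0.2,"z": -0.1,"spin": 0},{"fingers": 1,"x": -0.41,"y": 0.23,"z": -0.1,"spin": 0},{"fingers": 1,"x": -0.46,"y": 0.26,"z": -0.1,"spin": 0}]'

```text
time_s: 1.55
tcp_pos: [0.5896, -0.1913, 0.3235]
eef_rot: [-180.0, 0.0, -156.1]
contact_force: [1.2, -0.0, -0.9]
gripper_width: 0.0876
gripper_force: 0.0
```

```bash
python3 - <<'E'
from h import *
s=sensors.get_state();print(s["time_s"],s["tcp_pos"],s["eef_rot"],s["joints"],s["contact_force"])
C=cam("wrist");save(C,"pics/w2.png")
np.savez("w1.npz",p=C[0],K=C[1],e=C[2],M=C[3])
E
```

```text
1.55 [ 0.58956665 -0.19125874  0.32352121] [-1.79992299e+02  1.75489397e-02 -1.56099317e+02] [ 5.25755010e-02  1.27488741e+01  2.71086071e+00 -5.23910770e-05
 -7.99428223e+01 -6.61518840e+01] [ 1.24267606 -0.02281358 -0.88601089]
```

View pics/w2.png

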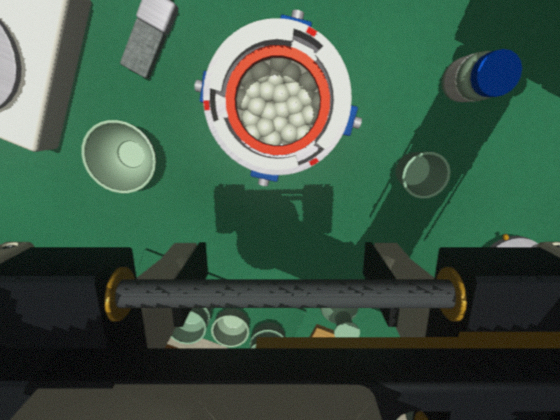

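Wrist view: collar centre near (278,97), with red gap marks near (313,32), (207,105) and (314,160).

```bash
python3 - <<'E'
from h import *
d=np.load("w1.npz");C=(d["p"],d["K"],d["e"],d["M"])
p=C[0].astype(int);m=((p[:,:,0]>150)&(p[:,:,1]<90)&(p[:,:,2]<90)).astype(np.uint8)
n,l,st,ce=cv2.connectedComponentsWithStats(m)
pts=[]
for i in range(1,n):
    if st[i,4]>8:
        print(st[i],ce[i],onplane(C,ce[i],.175).round(4))
        if st[i,4]<200: pts.append(onplane(C,ce[i],.175)[0])
pts=np.array(pts)
# circumcentre
A=2*(pts[1:3,:2]-pts[0,:2]);b=(pts[1:3,:2]**2).sum(1)-(pts[0,:2]**2).sum()
c=np.linalg.solve(A,b);v=pts[:3,:2]-c;print(c,np.hypot(*v.T),np.degrees(np.arctan2(v[:,1],v[:,0])))
# collar edge: white mask outer contour
hsv=cv2.cvtColor(C[0],cv2.COLOR_RGB2HSV)
w=((hsv[:,:,1]<40)&(hsv[:,:,2]>140)).astype(np.uint8)
th=np.radians(np.arange(0,360,3));rs=np.arange(.055,.085,.0003);P=[]
for t in th:
    q=proj(C,np.c_[c[0]+rs*np.cos(t),c[1]+rs*np.sin(t),np.full(len(rs),.175)])
    g=cv2.remap(C[0][:,:,1].astype(np.float32)-0,q[:,0].astype(np.float32)[None],q[:,1].astype(np.float32)[None],1)[0]
    rr=cv2.remap(C[0][:,:,0].astype(np.float32),q[:,0].astype(np.float32)[None],q[:,1].astype(np.float32)[None],1)[0]
    k=np.argmin(np.gradient(cv2.GaussianBlur(rr[None],(0,0),3)[0])); P.append((c[0]+rs[k]*np.cos(t),c[1]+rs[k]*np.sin(t),rs[k]))
P=np.array(P);f=lambda x:np.hypot(P[:,0]-x[0],P[:,1]-x[1])-x[2]
from scipy.optimize import least_squares
o=least_squares(f,[*c,.07],loss='soft_l1',f_scale=.001);print(o.x,np.median(abs(o.fun)))
E
```

```text
[307  27   9   9  53] [311.0754717   31.24528302] [[ 0.4453 -0.2296  0.175 ]]
[242  46  50  15  90] [263.81111111  50.62222222] [[ 0.4769 -0.262   0.175 ]]
[ 227   55  103  100 1655] [272.32386707 119.39818731] [[ 0.529  -0.2313  0.175 ]]
[312  61  13  20  42] [319.          70.19047619] [[ 0.4714 -0.2092  0.175 ]]
[203 101   7   9  42] [206.26190476 104.66666667] [[ 0.542 -0.294  0.175]]
[310 159   8   6  36] [313.27777778 161.30555556] [[ 0.5495 -0.178   0.175 ]]
[ 0.47128817 -0.23592018] [0.02671438 0.02671438 0.02671438] [166.26393572 -77.91962651  89.79536994]
[ 0.48210195 -0.23453935  0.06620558] 0.004452662209081533
```

drive_tool --rows '[{"fingers": 1,"x": -0.03,"y": 0.055,"z": 0,"spin": 0},{"fingers": 1,"x": -0.06,"y": 0.11,"z": 0,"spin": 0},{"fingers": 1,"x": -0.09,"y": 0.165,"z": 0,"spin": 0},{"fingers": 1,"x": -0.12,"y": 0.22,"z": 0.01,"spin": 0},{"fingers": 1,"x": -0.15,"y": 0.275,"z": 0.03,"spin": 0},{"fingers": 1,"x": -0.19,"y": 0.32,"z": 0.06,"spin": 0},{"fingers": 1,"x": -0.24,"y": 0.345,"z": 0.09,"spin": 0},{"fingers": 1,"x": -0.255,"y": 0.345,"z": 0.1,"spin": 0}]'

```text
time_s: 2.6
tcp_pos: [0.682, 0.2281, 0.2204]
eef_rot: [180.0, -0.2, -156.0]
contact_force: [-0.3, -0.1, -0.2]
gripper_width: 0.0881
gripper_force: 0.0
```

```bash
python3 - <<'E'
from h import *
from scipy.optimize import least_squares
pts=np.array([[.4453,-.2296],[.542,-.294],[.5495,-.178]])
A=2*(pts[1:]-pts[0]);b=(pts[1:]**2).sum(1)-(pts[0]**2).sum()
c=np.linalg.solve(A,b);v=pts-c;print(c,np.hypot(*v.T),np.degrees(np.arctan2(v[:,1],v[:,0])))
d=np.load("w1.npz");C=(d["p"],d["K"],d["e"],d["M"])
sm=cv2.GaussianBlur(C[0],(0,0),1)[:,:,0].astype(np.float32)
rs=np.arange(.062,.078,.0002);P=[]
for t in np.radians(np.arange(0,360,3)):
    q=proj(C,np.c_[c[0]+rs*np.cos(t),c[1]+rs*np.sin(t),np.full(len(rs),.175)]).astype(np.float32)
    g=np.gradient(cv2.remap(sm,q[None,:,0],q[None,:,1],1)[0]);k=np.argmin(g);P.append((*(c+rs[k]*np.array([np.cos(t),np.sin(t)])),))
P=np.array(P);o=least_squares(lambda x:np.hypot(P[:,0]-x[0],P[:,1]-x[1])-x[2],[*c,.07],loss='soft_l1',f_scale=.0005);print(o.x,np.median(abs(o.fun)))
s=sensors.get_state();print(s["tcp_pos"],s["eef_rot"],s["qd"].round(2))
C=cam("wrist");save(C,"pics/w3.png");np.savez("w2.npz",p=C[0],K=C[1],e=C[2],M=C[3])
E
```

```text
[ 0.51227367 -0.23383558] [0.06710747 0.06710747 0.06710747] [176.38129119 -63.70671555  56.30807657]
[ 0.512306   -0.23393272  0.0701808 ] 0.00012068606935048548
[0.68203021 0.22809641 0.22035652] [ 1.79996587e+02 -1.73550361e-01 -1.55982323e+02] [-1.34 18.5  15.71  0.59  3.43  0.51]
```

View pics/w3.png

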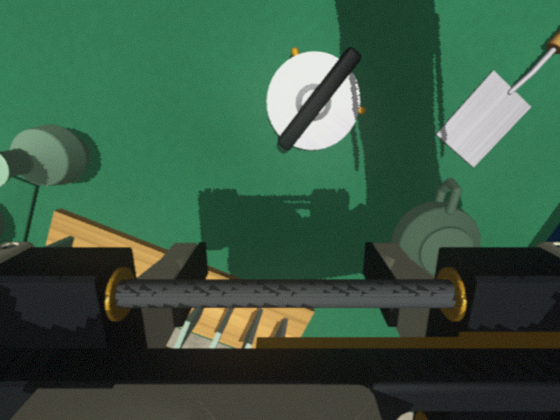

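Lid: disc centre near (314,102), bar ends at (285,146) and (355,52), visible lugs at (294,50) and (362,110). The third lug is under the lower-left end of the bar, so lid +x points there.

```bash
python3 - <<'E'
from h import *
from scipy.optimize import least_squares
d=np.load("w2.npz");C=(d["p"],d["K"],d["e"],d["M"]);p=C[0].astype(int)
roi=np.zeros(p.shape[:2],bool);roi[35:165,255:375]=1
m=(roi&(p.max(2)<55)&(abs(p[:,:,1]-p[:,:,0])<15)).astype(np.uint8)
n,l,st,ce=cv2.connectedComponentsWithStats(m);k=1+np.argmax(st[1:,4]);print(st[k])
ys,xs=np.nonzero(l==k);W=onplane(C,np.c_[xs,ys],.074)[:,:2].astype(np.float32)
rc=cv2.minAreaRect(W);print("rect",rc,"mean",W.mean(0))
_,_,V=np.linalg.svd(W-W.mean(0),full_matrices=False);print("bar ang",np.degrees(np.arctan2(V[0,1],V[0,0])))
y=(roi&(p[:,:,0]>110)&(p[:,:,2]<70)&(p[:,:,0]>p[:,:,1]+15)).astype(np.uint8)
n,l,st,ce=cv2.connectedComponentsWithStats(y)
L=[onplane(C,ce[i],.022)[0,:2] for i in range(1,n) if st[i,4]>5]
c=onplane(C,(314,101),.024)[0,:2]
sm=cv2.GaussianBlur(C[0],(0,0),1)[:,:,0].astype(np.float32);rs=np.arange(.042,.06,.0002);P=[]
for t in np.radians(np.arange(0,360,3)):
    q=proj(C,np.c_[c[0]+rs*np.cos(t),c[1]+rs*np.sin(t),np.full(len(rs),.024)]).astype(np.float32)
    g=np.gradient(cv2.remap(sm,q[None,:,0],q[None,:,1],1)[0]);j=np.argmin(g);P.append((c+rs[j]*np.array([np.cos(t),np.sin(t)])))
P=np.array(P);o=least_squares(lambda x:np.hypot(P[:,0]-x[0],P[:,1]-x[1])-x[2],[*c,.05],loss='soft_l1',f_scale=.0003);print("disc",o.x,np.median(abs(o.fun)))
for q in L: print("lug",q,np.hypot(*(q-o.x[:2])),np.degrees(np.arctan2(*(q-o.x[:2])[::-1])))
shift([*o.x[:2],.062])
s=sensors.get_state();print(s["joints"])
E
```

```text
[ 278   48   83  102 1188]
rect ((0.587975025177002, 0.21918298304080963), (0.015754180029034615, 0.10841064155101776), 75.17423248291016) mean [0.5810096  0.22200009]
bar ang -14.239778
disc [0.58799717 0.21964388 0.05117238] 0.0003029263065553664
lug [0.54958415 0.18005745] 0.055160176823764756 -134.13811489741423
lug [0.57353081 0.27162973] 0.05396113893916336 105.55054705464315
tool shift [0.0895 0.031  0.1564] eef [-179.98   -0.29 -156.01] [0.683  0.2281 0.218 ]
[ 3.38975233e+01  2.51331991e+01  7.01769076e+00 -3.30403824e-02
 -7.21743265e+01 -9.98967952e+01]
```

drive_tool --rows '[{"fingers": 1,"x": 0.03,"y": 0.01,"z": 0.02,"spin": 0.17},{"fingers": 1,"x": 0.06,"y": 0.02,"z": 0.05,"spin": 0.34},{"fingers": 1,"x": 0.09,"y": 0.031,"z": 0.08,"spin": 0.51},{"fingers": 1,"x": 0.09,"y": 0.031,"z": 0.09,"spin": 0.672},{"fingers": 1,"x": 0.09,"y": 0.031,"z": 0.09,"spin": 0.672},{"fingers": 1,"x": 0.09,"y": 0.031,"z": 0.09,"spin": 0.672}]'

```text
time_s: 3.4
tcp_pos: [0.5879, 0.2175, 0.1341]
eef_rot: [180.0, 0.0, 165.6]
contact_force: [-0.5, -0.6, 0.2]
gripper_width: 0.0876
gripper_force: 0.0
```

```bash
python3 - <<'E'
from h import *
shift([.588,.2195,.063],165.5);s=sensors.get_state();print(s["qd"].round(2),s["contact_force"])
E
```

```text
tool shift [0.0005 0.0019 0.0711] eef [1.7996e+02 5.0000e-02 1.6557e+02] [0.5879 0.2175 0.1341]
yaw diff -0.07357619021016149
[-0.2  -0.01  0.21 -0.05 -0.   -0.72] [-0.48211271 -0.6206033   0.18884168]
```

drive_tool --rows '[{"fingers": 1,"x": 0,"y": 0.002,"z": 0.04,"spin": 0},{"fingers": 1,"x": 0,"y": 0.002,"z": 0.07,"spin": 0},{"fingers": 1,"x": 0,"y": 0.002,"z": 0.07,"spin": 0},{"fingers": 0,"x": 0,"y": 0.002,"z": 0.07,"spin": 0},{"fingers": -1,"x": 0,"y": 0.002,"z": 0.07,"spin": 0},{"fingers": -1,"x": 0,"y": 0.002,"z": 0.07,"spin": 0},{"fingers": -1,"x": 0,"y": 0.002,"z": 0.07,"spin": 0},{"fingers": -1,"x": 0,"y": 0.002,"z": 0.07,"spin": 0}]' --newtons 45

```text
time_s: 4.4
tcp_pos: [0.5878, 0.2193, 0.0636]
eef_rot: [180.0, 0.0, 165.4]
contact_force: [-0.6, 0.4, -1.1]
gripper_width: 0.0434
gripper_force: 0.0
```

drive_tool --rows '[{"fingers": -1,"x": 0,"y": 0,"z": 0,"spin": 0},{"fingers": -1,"x": 0,"y": 0,"z": 0,"spin": 0},{"fingers": -1,"x": 0,"y": 0,"z": 0,"spin": 0},{"fingers": -1,"x": 0,"y": 0,"z": 0,"spin": 0},{"fingers": -1,"x": 0,"y": 0,"z": 0,"spin": 0},{"fingers": -1,"x": 0,"y": 0,"z": 0,"spin": 0}]'

```text
time_s: 5.15
tcp_pos: [0.5878, 0.2194, 0.0633]
eef_rot: [180.0, 0.0, 165.4]
contact_force: [0.4, 0.4, -1.8]
gripper_width: 0.0153
gripper_force: 45.0
```

drive_tool --rows '[{"fingers": -1,"x": 0,"y": 0,"z": -0.03,"spin": 0},{"fingers": -1,"x": 0,"y": 0,"z": -0.08,"spin": 0},{"fingers": -1,"x": 0,"y": 0,"z": -0.14,"spin": 0},{"fingers": -1,"x": 0,"y": 0,"z": -0.2,"spin": 0},{"fingers": -1,"x": 0,"y": 0,"z": -0.24,"spin": 0},{"fingers": -1,"x": 0,"y": 0,"z": -0.24,"spin": 0}]'

```text
time_s: 5.9
tcp_pos: [0.5886, 0.2196, 0.3067]
eef_rot: [179.8, 0.2, 165.4]
contact_force: [-0.5, -0.5, -5.5]
gripper_width: 0.0156
gripper_force: 45.0
```

drive_tool --rows '[{"fingers": -1,"x": -0.003,"y": -0.04,"z": 0,"spin": -0.1},{"fingers": -1,"x": -0.008,"y": -0.1,"z": 0,"spin": -0.28},{"fingers": -1,"x": -0.014,"y": -0.16,"z": 0,"spin": -0.46},{"fingers": -1,"x": -0.02,"y": -0.22,"z": 0,"spin": -0.64},{"fingers": -1,"x": -0.025,"y": -0.28,"z": 0,"spin": -0.82},{"fingers": -1,"x": -0.03,"y": -0.34,"z": 0,"spin": -1.0},{"fingers": -1,"x": -0.036,"y": -0.4,"z": 0,"spin": -1.15},{"fingers": -1,"x": -0.041,"y": -0.44,"z": 0,"spin": -1.237},{"fingers": -1,"x": -0.041,"y": -0.458,"z": 0,"spin": -1.237},{"fingers": -1,"x": -0.041,"y": -0.458,"z": 0,"spin": -1.237}]'

```text
time_s: 7.15
tcp_pos: [0.5105, -0.2349, 0.3014]
eef_rot: [179.8, -0.1, -123.9]
contact_force: [-0.5, -0.0, -5.0]
gripper_width: 0.0153
gripper_force: 45.0
```

drive_tool --rows '[{"fingers": -1,"x": 0,"y": 0,"z": 0,"spin": 0},{"fingers": -1,"x": 0,"y": 0,"z": 0,"spin": 0},{"fingers": -1,"x": 0,"y": 0,"z": 0,"spin": 0}]'

```text
time_s: 7.52
tcp_pos: [0.512, -0.2334, 0.3033]
eef_rot: [180.0, 0.0, -123.7]
contact_force: [0.3, -0.3, -3.2]
gripper_width: 0.0154
gripper_force: 45.0
```

```bash
python3 - <<'E'
from h import *
shift([.5123,-.2339,.23],-123.67);s=sensors.get_state();print(s["qd"].round(2),s["contact_force"],s["moment"],s["joints"].round(1))
C=cam("wrist");save(C,"pics/w4.png");np.savez("w3.npz",p=C[0],K=C[1],e=C[2],M=C[3])
E
```

```text
tool shift [ 0.0003 -0.0005  0.0733] eef [ 1.8000e+02  1.0000e-02 -1.2368e+02] [ 0.512  -0.2334  0.3033]
yaw diff 0.011983056291484218
[-0.3   0.07  0.1   0.02  0.06  0.13] [ 0.315712   -0.30647557 -3.20880489] [ 0.03485193  0.00880792 -0.01265519] [ -4.6   7.5  -6.3  -0.  -76.2 -29.1]
```

View pics/w4.png

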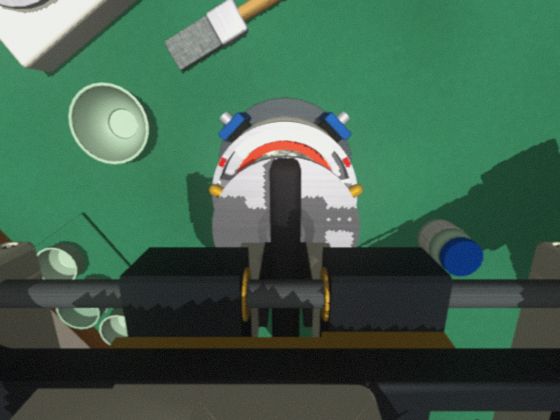

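Lid held above the jar; lugs at (215,191) and (357,191), marks at (222,161) and (346,161), bar end at (285,159): symmetric and aligned. Check the lid's centre in hand.

```bash
python3 - <<'E'
from h import *
d=np.load("w3.npz");C=(d["p"],d["K"],d["e"],d["M"]);p=C[0].astype(int)
tcp=np.array([.512,-.2334,.3033]);a=np.radians(-123.68);X=np.array([np.cos(a),np.sin(a)]);Y=np.array([np.sin(a),-np.cos(a)])
f=lambda q:np.round([(q-tcp[:2])@X,(q-tcp[:2])@Y],4)
print("bar end (expect .055)",f(onplane(C,(285,158.5),.3155)[0,:2]))
y=((p[:,:,0]>120)&(p[:,:,2]<80)&(p[:,:,0]>p[:,:,1]+20)&(p[:,:,1]>80)).astype(np.uint8);y[230:]=0;y[:150]=0
n,l,st,ce=cv2.connectedComponentsWithStats(y)
for i in range(1,n):
    if st[i,4]>8: print("lug",st[i],f(onplane(C,ce[i],.2615)[0,:2]))
m=((p[:,:,0]>150)&(p[:,:,1]<90)&(p[:,:,2]<90)).astype(np.uint8);n,l,st,ce=cv2.connectedComponentsWithStats(m)
for i in range(1,n):
    if 20<st[i,4]<120: q=onplane(C,ce[i],.175)[0,:2];v=q-[.5123,-.2339];print("mark",st[i],q,np.hypot(*v),np.degrees(np.arctan2(v[1],v[0])))
E
```

```text
bar end (expect .055) [0.0566 0.0003]
lug [243 150  28  13 118] [ 0.0519 -0.0184]
lug [296 150  34  19 167] [0.0503 0.0191]
lug [210 185  13  11 104] [ 0.0279 -0.0467]
lug [349 185  13  12 104] [0.028  0.0478]
mark [293 142  35  26 108] [ 0.4672451  -0.25357911] 0.049165141504078455 -156.4052254686801
mark [219 158   7   8  38] [ 0.54206804 -0.29403604] 0.06710051681595104 -63.66405399748452
mark [343 158   7   8  35] [ 0.44544321 -0.22972946] 0.0669867476780152 176.43050285987925
```

drive_tool --rows '[{"fingers": -1,"x": 0,"y": -0.0005,"z": 0.03,"spin": 0},{"fingers": -1,"x": 0,"y": -0.0005,"z": 0.055,"spin": 0},{"fingers": -1,"x": 0,"y": -0.0005,"z": 0.07,"spin": 0},{"fingers": -1,"x": 0,"y": -0.0005,"z": 0.075,"spin": 0},{"fingers": -1,"x": 0,"y": -0.0005,"z": 0.079,"spin": 0},{"fingers": -1,"x": 0,"y": -0.0005,"z": 0.082,"spin": 0},{"fingers": -1,"x": 0,"y": -0.0005,"z": 0.085,"spin": 0},{"fingers": -1,"x": 0,"y": -0.0005,"z": 0.085,"spin": 0},{"fingers": -1,"x": 0,"y": -0.0005,"z": 0.085,"spin": 0}]'

```text
time_s: 8.7
tcp_pos: [0.5123, -0.2345, 0.2186]
eef_rot: [-180.0, 0.0, -123.7]
contact_force: [0.2, 0.3, -4.1]
gripper_width: 0.0151
gripper_force: 45.0
```

drive_tool --rows '[{"fingers": -1,"x": 0,"y": 0.0005,"z": 0.002,"spin": 0},{"fingers": -1,"x": 0,"y": 0.0005,"z": 0.004,"spin": 0},{"fingers": -1,"x": 0,"y": 0.0005,"z": 0.006,"spin": 0},{"fingers": -1,"x": 0,"y": 0.0005,"z": 0.006,"spin": 0}]'

```text
time_s: 9.2
tcp_pos: [0.5117, -0.2342, 0.2121]
eef_rot: [180.0, -0.0, -123.7]
contact_force: [-0.5, -0.6, -4.7]
gripper_width: 0.0157
gripper_force: 45.0
```

drive_tool --rows '[{"fingers": -1,"x": 0,"y": 0,"z": 0.001,"spin": 0},{"fingers": -1,"x": 0,"y": 0,"z": 0.002,"spin": 0},{"fingers": -1,"x": 0,"y": 0,"z": 0.002,"spin": 0}]'

```text
time_s: 9.57
tcp_pos: [0.5118, -0.2342, 0.2103]
eef_rot: [180.0, -0.0, -123.8]
contact_force: [0.3, 0.7, -3.8]
gripper_width: 0.0153
gripper_force: 45.0
```

drive_tool --rows '[{"fingers": -1,"x": 0,"y": 0,"z": 0.001,"spin": 0},{"fingers": -1,"x": 0,"y": 0,"z": 0.002,"spin": 0},{"fingers": -1,"x": 0,"y": 0,"z": 0.002,"spin": 0}]'

```text
time_s: 9.95
tcp_pos: [0.5118, -0.2342, 0.2084]
eef_rot: [-180.0, -0.0, -123.7]
contact_force: [-0.3, -0.0, -4.4]
gripper_width: 0.0153
gripper_force: 45.0
```

drive_tool --rows '[{"fingers": -1,"x": 0,"y": 0,"z": 0.001,"spin": 0},{"fingers": -1,"x": 0,"y": 0,"z": 0.001,"spin": 0}]'

```text
time_s: 10.2
tcp_pos: [0.5119, -0.2343, 0.2077]
eef_rot: [-180.0, 0.0, -123.7]
contact_force: [-2.3, 1.0, -0.7]
gripper_width: 0.0152
gripper_force: 45.0
```

drive_tool --rows '[{"fingers": -1,"x": 0,"y": 0,"z": 0.001,"spin": 0},{"fingers": -1,"x": 0,"y": 0,"z": 0.001,"spin": 0}]'

```text
time_s: 10.45
tcp_pos: [0.512, -0.2343, 0.2069]
eef_rot: [-180.0, 0.0, -123.7]
contact_force: [-1.1, 1.8, 2.1]
gripper_width: 0.0156
gripper_force: 45.0
```

drive_tool --rows '[{"fingers": -1,"x": 0,"y": 0,"z": 0.001,"spin": 0},{"fingers": -1,"x": 0,"y": 0,"z": 0.001,"spin": 0}]'

```text
time_s: 10.7
tcp_pos: [0.5121, -0.2343, 0.2061]
eef_rot: [-179.9, 0.0, -123.7]
contact_force: [-3.3, 0.9, 7.3]
gripper_width: 0.0154
gripper_force: 45.0
```

drive_tool --rows '[{"fingers": -1,"x": 0,"y": 0,"z": 0.001,"spin": 0},{"fingers": -1,"x": 0,"y": 0,"z": 0.001,"spin": 0}]'

```text
time_s: 10.95
tcp_pos: [0.5121, -0.2344, 0.2055]
eef_rot: [-179.9, 0.0, -123.7]
contact_force: [-3.7, 2.1, 8.2]
gripper_width: 0.0152
gripper_force: 45.0
```

drive_tool --rows '[{"fingers": -1,"x": 0,"y": 0,"z": -0.002,"spin": 0},{"fingers": -1,"x": 0,"y": 0,"z": -0.003,"spin": 0},{"fingers": -1,"x": 0,"y": 0,"z": -0.003,"spin": 0}]'

```text
time_s: 11.32
tcp_pos: [0.5119, -0.2343, 0.2072]
eef_rot: [-180.0, 0.0, -123.7]
contact_force: [-0.2, 0.8, 1.0]
gripper_width: 0.0159
gripper_force: 45.0
```

drive_tool --rows '[{"fingers": -1,"x": 0,"y": 0,"z": 0,"spin": 0.04},{"fingers": -1,"x": 0,"y": 0,"z": 0,"spin": 0.08},{"fingers": -1,"x": 0,"y": 0,"z": 0,"spin": 0.12},{"fingers": -1,"x": 0,"y": 0,"z": 0,"spin": 0.16},{"fingers": -1,"x": 0,"y": 0,"z": 0,"spin": 0.2},{"fingers": -1,"x": 0,"y": 0,"z": 0,"spin": 0.2}]'

```text
time_s: 12.08
tcp_pos: [0.5124, -0.2343, 0.2073]
eef_rot: [-180.0, 0.0, -135.2]
contact_force: [1.3, -0.6, 0.4]
gripper_width: 0.0154
gripper_force: 45.0
```

```bash
cat > st.py <<'E'
from h import *
s=sensors.get_state();print(s["time_s"],"turn %.2f"%(-123.67-s["eef_rot"][2]),s["tcp_pos"].round(4),s["contact_force"].round(1),s["moment"].round(3),s["joint_torque"].round(2))
E
python3 st.py
```

```text
12.075 turn 11.51 [ 0.5124 -0.2343  0.2073] [ 1.3 -0.6  0.4] [-0.013 -0.385 -0.023] [ -0.2  -43.    27.19   6.51  -0.42  -0.31]
```

drive_tool --rows '[{"fingers": -1,"x": 0,"y": 0,"z": 0,"spin": 0.04},{"fingers": -1,"x": 0,"y": 0,"z": 0,"spin": 0.08},{"fingers": -1,"x": 0,"y": 0,"z": 0,"spin": 0.08}]'

```text
time_s: 12.45
tcp_pos: [0.5121, -0.2343, 0.2074]
eef_rot: [-180.0, 0.0, -139.7]
contact_force: [0.6, -0.4, -0.0]
gripper_width: 0.0153
gripper_force: 45.0
```

drive_tool --rows '[{"fingers": -1,"x": 0,"y": 0,"z": 0,"spin": 0.04},{"fingers": -1,"x": 0,"y": 0,"z": 0,"spin": 0.07},{"fingers": -1,"x": 0,"y": 0,"z": 0,"spin": 0.07}]'

```text
time_s: 12.82
tcp_pos: [0.5119, -0.2342, 0.2074]
eef_rot: [-180.0, 0.0, -143.8]
contact_force: [0.2, -0.0, -0.2]
gripper_width: 0.0152
gripper_force: 45.0
```

drive_tool --rows '[{"fingers": -1,"x": 0,"y": 0,"z": 0,"spin": 0.04},{"fingers": -1,"x": 0,"y": 0,"z": 0,"spin": 0.07},{"fingers": -1,"x": 0,"y": 0,"z": 0,"spin": 0.07}]'

```text
time_s: 13.2
tcp_pos: [0.5118, -0.2342, 0.2073]
eef_rot: [180.0, -0.0, -147.8]
contact_force: [-0.3, 0.5, 1.4]
gripper_width: 0.0153
gripper_force: 45.0
```

```bash
python3 st.py
```

```text
13.2 turn 24.12 [ 0.5118 -0.2342  0.2073] [-0.3  0.5  1.4] [ 0.059 -0.249 -0.039] [ -0.18 -42.95  27.43   6.54  -0.29  -0.25]
```

drive_tool --rows '[{"fingers": -1,"x": 0,"y": 0,"z": 0,"spin": 0.04},{"fingers": -1,"x": 0,"y": 0,"z": 0,"spin": 0.04}]'

```text
time_s: 13.45
tcp_pos: [0.5118, -0.2342, 0.2074]
eef_rot: [180.0, 0.0, -150.1]
contact_force: [0.4, -0.3, 1.2]
gripper_width: 0.0157
gripper_force: 45.0
```

drive_tool --rows '[{"fingers": -1,"x": 0,"y": 0,"z": 0,"spin": 0.04},{"fingers": -1,"x": 0,"y": 0,"z": 0,"spin": 0.04}]'

```text
time_s: 13.7
tcp_pos: [0.5118, -0.2342, 0.2073]
eef_rot: [180.0, -0.0, -152.3]
contact_force: [0.1, -0.6, -0.3]
gripper_width: 0.0153
gripper_force: 45.0
```

drive_tool --rows '[{"fingers": -1,"x": 0,"y": 0,"z": 0,"spin": 0.04},{"fingers": -1,"x": 0,"y": 0,"z": 0,"spin": 0.04}]'

```text
time_s: 13.95
tcp_pos: [0.5118, -0.2342, 0.2074]
eef_rot: [180.0, -0.0, -154.6]
contact_force: [0.7, 0.6, 1.0]
gripper_width: 0.0153
gripper_force: 45.0
```

```bash
python3 st.py
```

```text
13.95 turn 30.93 [ 0.5118 -0.2342  0.2074] [0.7 0.6 1. ] [ 0.02  -0.255 -0.035] [ -0.14 -42.96  27.45   6.53  -0.28  -0.3 ]
```

drive_tool --rows '[{"fingers": -1,"x": 0,"y": 0,"z": 0,"spin": 0.035},{"fingers": -1,"x": 0,"y": 0,"z": 0,"spin": 0.035}]'

```text
time_s: 14.2
tcp_pos: [0.5118, -0.2342, 0.2073]
eef_rot: [180.0, -0.0, -156.7]
contact_force: [-0.5, -0.1, 0.1]
gripper_width: 0.0151
gripper_force: 45.0
```

```bash
python3 st.py
```

```text
14.2 turn 33.03 [ 0.5118 -0.2342  0.2073] [-0.5 -0.1  0.1] [-0.045 -0.187  0.033] [ -0.14 -42.98  27.46   6.51  -0.29  -0.27]
```

drive_tool --rows '[{"fingers": -1,"x": 0,"y": 0,"z": 0,"spin": 0.035},{"fingers": -1,"x": 0,"y": 0,"z": 0,"spin": 0.035}]'

```text
time_s: 14.45
tcp_pos: [0.5118, -0.2342, 0.2072]
eef_rot: [180.0, -0.0, -158.7]
contact_force: [1.5, 0.2, -1.0]
gripper_width: 0.0154
gripper_force: 45.0
```

```bash
python3 st.py
```

```text
14.45 turn 35.07 [ 0.5118 -0.2342  0.2072] [ 1.5  0.2 -1. ] [-0.128 -0.356  0.133] [ -0.24 -43.84  27.84   6.65  -0.46  -0.37]
```

drive_tool --rows '[{"fingers": -1,"x": 0,"y": 0,"z": 0,"spin": 0.035},{"fingers": -1,"x": 0,"y": 0,"z": 0,"spin": 0.035}]'

```text
time_s: 14.7
tcp_pos: [0.5116, -0.2341, 0.207]
eef_rot: [180.0, -0.0, -160.7]
contact_force: [2.0, -0.6, -4.7]
gripper_width: 0.0152
gripper_force: 45.0
```

```bash
python3 st.py
```

```text
14.7 turn 37.08 [ 0.5116 -0.2341  0.207 ] [ 2.  -0.6 -4.7] [-0.273 -0.515  0.213] [ -0.3  -45.26  28.66   6.94  -0.65  -0.47]
```

It bit at about 34 degrees of turn. I'll go on to about 44, following the lid down.

drive_tool --rows '[{"fingers": -1,"x": 0,"y": 0,"z": 0.0006,"spin": 0},{"fingers": -1,"x": 0,"y": 0,"z": 0.0009,"spin": 0.02},{"fingers": -1,"x": 0,"y": 0,"z": 0.0011,"spin": 0.04},{"fingers": -1,"x": 0,"y": 0,"z": 0.0013,"spin": 0.06},{"fingers": -1,"x": 0,"y": 0,"z": 0.0013,"spin": 0.06}]'

```text
time_s: 15.32
tcp_pos: [0.512, -0.2343, 0.2063]
eef_rot: [-180.0, 0.0, -164.2]
contact_force: [1.1, 0.3, 1.4]
gripper_width: 0.0156
gripper_force: 45.1
```

```bash
python3 st.py
```

```text
15.325 turn 40.49 [ 0.512  -0.2343  0.2063] [1.1 0.3 1.4] [-0.011 -0.317  0.287] [ -0.53 -42.87  27.14   6.34  -0.38  -0.45]
```

drive_tool --rows '[{"fingers": -1,"x": 0,"y": 0,"z": 0.0002,"spin": 0.02},{"fingers": -1,"x": 0,"y": 0,"z": 0.0004,"spin": 0.04},{"fingers": -1,"x": 0,"y": 0,"z": 0.0006,"spin": 0.06},{"fingers": -1,"x": 0,"y": 0,"z": 0.0006,"spin": 0.06}]'

```text
time_s: 15.82
tcp_pos: [0.512, -0.2343, 0.2057]
eef_rot: [-180.0, 0.0, -167.6]
contact_force: [1.7, 0.3, 2.5]
gripper_width: 0.0156
gripper_force: 45.1
```

```bash
python3 st.py
```

```text
15.825 turn 43.92 [ 0.512  -0.2343  0.2057] [1.7 0.3 2.5] [ 0.044 -0.343  0.311] [ -0.62 -41.95  26.41   6.03  -0.37  -0.51]
```

drive_tool --rows '[{"fingers": 0.3,"x": 0,"y": 0,"z": 0,"spin": 0},{"fingers": 0.3,"x": 0,"y": 0,"z": 0,"spin": 0},{"fingers": 0.3,"x": 0,"y": 0,"z": 0,"spin": 0},{"fingers": 0.3,"x": 0,"y": 0,"z": 0,"spin": 0},{"fingers": 0.3,"x": 0,"y": 0,"z": 0,"spin": 0},{"fingers": 0.3,"x": 0,"y": 0,"z": 0,"spin": 0},{"fingers": 0.3,"x": 0,"y": 0,"z": -0.02,"spin": 0},{"fingers": 0.3,"x": 0,"y": 0,"z": -0.06,"spin": 0},{"fingers": 0.3,"x": -0.04,"y": 0,"z": -0.1,"spin": 0},{"fingers": 0.3,"x": -0.08,"y": 0,"z": -0.11,"spin": 0}]'

```text
time_s: 17.08
tcp_pos: [0.5917, -0.2174, 0.3195]
eef_rot: [-179.9, 0.3, -167.6]
contact_force: [1.0, 0.3, -0.2]
gripper_width: 0.0572
gripper_force: 0.0
```

drive_tool --rows '[{"fingers": 0.3,"x": 0,"y": 0,"z": 0,"spin": 0},{"fingers": 0.3,"x": 0,"y": 0,"z": 0,"spin": 0}]'

```text
time_s: 17.32
tcp_pos: [0.5895, -0.2169, 0.3147]
eef_rot: [180.0, -0.1, -167.6]
contact_force: [0.2, -0.6, -0.9]
gripper_width: 0.0566
gripper_force: 0.0
```

```bash
python3 st.py; python3 - <<'E'
from h import *
C=cam("wrist");save(C,"pics/w5.png");p=C[0].astype(int)
roi=np.zeros(p.shape[:2],bool);c=proj(C,[[.5123,-.2339,.215]])[0].astype(int);print(c)
roi[max(0,c[1]-90):min(235,c[1]+90),c[0]-90:c[0]+90]=1
m=(roi&(p.max(2)<55)&(abs(p[:,:,1]-p[:,:,0])<15)).astype(np.uint8)
n,l,st,ce=cv2.connectedComponentsWithStats(m);k=1+np.argmax(st[1:,4]);print(st[k])
ys,xs=np.nonzero(l==k);print(cv2.minAreaRect(onplane(C,np.c_[xs,ys],.217)[:,:2].astype(np.float32)))
E
```

```text
17.325 turn 43.90 [ 0.5895 -0.2169  0.3147] [ 0.2 -0.6 -0.9] [ 0.01  -0.008  0.004] [ 3.300e-01 -4.964e+01  3.113e+01  7.330e+00 -4.000e-02 -1.000e-02]
[284 111]
[274  36  21  70 320]
((0.48371586203575134, -0.2409876435995102), (0.04914739355444908, 0.015043571591377258), 11.822084426879883)
```

View pics/w5.png

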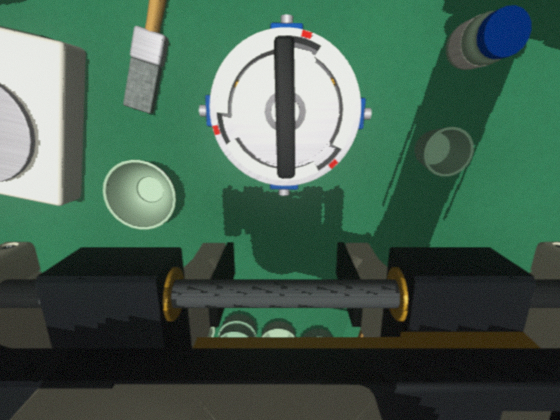

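The lid is seated flat and centred at (285,107). The bar is upright in the picture, which matches the 44° turn, and the gripper is clear.

```bash
python3 -c "
from plant import r
print(r.close_job())"
```

```text
the job is handed in; nothing more can be done
None
```

The lid is closed on the jar: the ramps bit at about 34° of turn, I went on to about 44° (about 10° past the bite) to hand-tight, let go, and handed the job in at about 17 s with the gripper clear and nothing else touched.

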